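Load the contact pin and hold the index plunger back

ROBOT

A 6-joint arm with a two-finger parallel gripper is mounted at the origin on the work surface. World frame = base frame: x ahead of the robot, y to its left, z up, the work surface at z = 0. Lengths are in mm, angles in rad, forces in N, time in s.
With the tool pointing down it reaches from about 350 to 875 mm from the base axis. Payload 4.2 kg.
Tool frame: the origin (TCP) lies between the finger pads; the fingertips stand 19 mm ahead of it and the grasp point (between the pads) is the TCP (arm.tips_ahead is the distance from the TCP to the fingertips, in mm); z points along the fingers, x is the direction in which the jaws open and shut, and the axes are right-handed (so a half turn about z gives the same grasp; the last joint's range is limited). The gripper opens to 85 mm and grips with 20 to 120 N. Pads are 22 mm wide; open, the fingers measure 114 mm over their backs; the gripper's body (76 mm by 85 mm) begins 54 mm behind the grasp point. The pads swing forward as they close: fully open they stand 13 mm farther back than shut.
Start: joints at [-0.88, 0.385, 0.008, 0, -1.194, -0.259], TCP at [261.579, -567.605, 250.312] pointing down, gripper open.
Joint ranges: [-3.14, 3.14], [-1.21, 2.06], [-1.07, 1.41], [-3.16, 2.05], [-2.99, -0.16], [-3.1, 3.1]. Speed limits (rad/s): [2.79, 2.79, 3.14, 3.14, 3.14, 3.14].

INTERFACE

Orientations are given as a unit quaternion [x, y, z, w].
In Python, from plant import arm gives the robot as it stands.
- The arm moves only by the tool carry_out, never from a script. Its argument "commands" is a list that holds one entry, the list of rows, each a list of 5 numbers: the finger opening in m, from 0 to 0.0854, then the shift along the tool's x, y, z in m, then the turn about the tool's z in rad. In form: [[[grip, tx, ty, tz, turn], ...]]. A call has 1 to 12 rows; each row is the pose to reach, as a shift and turn from the pose commanded when the call began, along the tool's axes at that moment; what a row does not reach only later rows make up. A row lasts 1/12 s, in which the tool goes at most 41.7 mm and 7.16 degrees, less where a joint would pass 70% of its speed; a pose out of reach is approached as far as the arm can. A call with a gripper value outside its range is refused whole. The fingers move at their own pace and stop on an object; "grip_force" is the grip in N (left out, the last holds). Time passes only in rows, so rows that repeat a pose let the fingers close. It gives the time, the measured TCP pose, the force and the opening at its end, in the units of the state.
- arm.read_state(): the state, without advancing time (a new reading comes with each control period).
- arm.grab_frame(name): name is "scene" or "top" or "wrist"; returns a dict with "color" (400x640x3 uint8, red, green, blue), "fov_y" (degrees; the focal length in pixels is half the picture's height over the tangent of half this angle, whatever the lens; pixels are square), "cx", "cy" (the principal point, pixels), "dist_coeffs" ([k1, k2, p1, p2, k3] as OpenCV has them; the pictures are not rectified), "cam_to_world" (4x4, takes a point from camera to world coordinates). Camera axes: x right, y down, z forward; pixel columns grow to the right and rows downward; lengths in mm; the calibration is good to about 2 mm. A picture is of the moment at which its call begins. There is no depth.
- arm.finish_job(): hands the job in, once; it reports no verdict.
The state is a dict: "t": time; "joint_positions": joint angles; "joint_velocities": joint speeds; "effort": joint torques, N m; "ee_pos": TCP position; "tool_rot": TCP orientation; "force": force on the tool from outside, world axes, zero at the start; "ft_torque": the same for the moment, N m; "gripper_width": opening from 0.0 (shut) to 1.0 (fully open).
Only numpy, scipy, OpenCV 4.12 (cv2) and the standard library are available. Lean on these libraries where they do the work, as an engineer would, in place of code of your own. Each camera call takes 0.05 s, during which the arm holds its last target.

TASK

Pick the brass contact pin out of the pocket tray, stand it fully home in the hole of the green nest on the index dial and let go of it. Only then take the red knob of the sprung index plunger and pull it straight back all the way, so that the dial is freed and swings to its next station, and finish while still holding the plunger fully back. Leave the steel pins, the squeeze bottle and the white dish where they are.

Things in the scene. Friction and masses are not known exactly. Their poses are not given: they have to be found in the camera images.
- tray: blue plastic pocket tray fixed to the bench, 54 mm (x) by 190 mm (y) by 16 mm tall, origin at the centre of its underside, z up. Four round pockets in one row along its y axis, at y = -67.5, -22.5, 22.5 and 67.5 mm, 15 mm in diameter and 9 mm deep. Three of them hold a pin standing 41 mm out of the tray; gripping with the fingers closing along the tray's x axis leaves the neighbours clear.
- brass_pin: the yellow brass loose machined contact pin, a plain upright cylinder 14 mm in diameter and 50 mm tall with a chamfered foot, about 60 g, in one of the pockets. Origin at the centre of its foot, z along the pin.
- brass_pin_grip (a point): a point on the axis of the brass pin for gripping, 36 mm above its foot (14 mm below its top); in the tray it lies 27 mm above the tray's top, in the nest 26 mm above the nest's top.
- brass_pin_foot (a point): centre of the foot (underside) of the brass pin; z along the pin.
- steel_pin_a_grip (a point): bystander: silver steel loose machined contact pin, a plain upright cylinder 14 mm in diameter and 50 mm tall with a chamfered foot, in another pocket; this point lies on its axis, 36 mm above its foot.
- steel_pin_b_grip (a point): bystander: a second, identical silver steel pin in another pocket; the same point on it.
- indexer: index fixture fixed to the bench; origin on the dial's vertical axis, at bench height, z up; its -x axis is the way the plunger is pulled. Grey base plate 12 mm thick, x from -95 to 71 mm, y from -60 to 60 mm. A silver steel dial, 110 mm in diameter, lies at heights 45 to 65 mm. A blue bracket 34 mm wide and 74 mm tall, x from -66 to -78 mm, carries the plunger (its collar reaches to x = -82 mm).
- nest (a point): centre of the mouth of the nest hole, on the top face of the green nest, a 36 mm square block on the dial; 78 mm above the bench, 30 mm from the dial's axis (at the fixture's +x side, away from the plunger, while the dial is locked). The hole is 16 mm in diameter with a chamfered mouth and 10 mm deep; z up. A pin standing home has its foot 10 mm below this point and its top 40 mm above it.
- plunger_knob (a point): centre of the plunger's red knob, a level cylinder 22 mm in diameter and 20 mm long along the fixture's x axis; 55 mm above the bench; with the plunger home it lies 105 mm from the dial's axis, 27 mm out from the bracket's face, with a 10 mm thick steel shaft between. It can be pinched from above across its diameter (fingers closing along the fixture's y axis). The point has the fixture's axes and moves with the knob.
- plunger (a joint): travel of the plunger in m: 0 = home, its pin 10 mm deep in the seat hole in the dial's rim; grows as the knob is pulled along the fixture's -x axis; about 0.011 = clear of the hole; 0.024 = fully back against its stop. The spring pulls it home with about 4 N at 0 and 9 N fully back.
- dial (a joint): angle of the dial in rad, anticlockwise from above: 0 = locked by the plunger (0 to 0.015 with its play); once the pin is clear a weak spring turns it by itself, in about 1 s, to its stop at the next station, 0.52.
- bottle_mid (a point): bystander: loose white squeeze bottle with red cap, 40 mm in diameter, 85 mm tall; this is the point on its axis half-way up.
- dish_mid (a point): bystander: loose small white ceramic dish, 84 mm in diameter, 32 mm tall; this is its centre, half-way up.
There are look-alikes about, which are no part of the job. What is meant by the indexer is not pink or purple, and is the larger of those in its own colour.

How it is judged:
By the outcome, as a careful person would: the job done as asked, in the order asked, and still so for the second after the job is handed in, while the arm keeps its last pose, push and grip.
It also fails if it takes over 58 s, if anything falls off the work surface, if the arm or the gripper's body presses on something with over 40 N, if the wrist force passes 120 N, or if a joint passes its speed limit or range.

## Working session

There is one attempt and no reset: what is moved stays moved. The work goes in short steps, Python scripts to look and compute and a tool call to move; the robot and the scene stay as the last step left them, time stands still between calls to the robot, and variables do not carry over. Pictures are saved under pics/ and viewed, and the job is handed in when it is done.

Besides the shell and the picture viewer there is one more tool, called in YAML: its name, and indented under it one key for each argument. carry_out: Moves the arm, as the interface text tells. Its arguments: {"type":"object","properties":{"commands":{"type":"array"},"grip_force":{"type":"number"}},"required":["commands"]}

```bash
ls; mkdir -p pics; cat > h.py <<'E'
import numpy as np, cv2
from plant import arm
def grab(n,f):
    d=arm.grab_frame(n); cv2.imwrite('pics/'+f+'.png',d['color'][:,:,::-1]); 
    np.save('pics/'+f+'.npy',d,allow_pickle=True); return d
def load(f): return np.load('pics/'+f+'.npy',allow_pickle=True).item()
def K(d):
    f=200/np.tan(np.radians(d['fov_y'])/2); return np.array([[f,0,d['cx']],[0,f,d['cy']],[0,0,1.]])
def ray(d,u,v):
    p=cv2.undistortPoints(np.array([[[u,v]]],float),K(d),np.array(d['dist_coeffs'],float))[0,0]
    T=np.array(d['cam_to_world']); return T[:3,3],T[:3,:3]@np.array([p[0],p[1],1])
def atz(d,u,v,z):
    o,r=ray(d,u,v); return o+r*(z-o[2])/r[2]
def proj(d,P):
    T=np.linalg.inv(np.array(d['cam_to_world'])); P=np.atleast_2d(np.array(P,float))
    return cv2.projectPoints(P,cv2.Rodrigues(T[:3,:3])[0],T[:3,3],K(d),np.array(d['dist_coeffs'],float))[0][:,0]
E
python3 - <<'E'
from h import *
for n in ['scene','top','wrist']:
    d=grab(n,n+'0'); print(n,d['fov_y'],np.round(d['cam_to_world'],3).tolist(),d['dist_coeffs'])
print(arm.read_state())
E
```

```text
pics
scene 54.761975958341665 [[0.271, 0.8, -0.536, 1112.993], [0.963, -0.223, 0.153, -101.146], [0.003, -0.557, -0.83, 811.529], [0.0, 0.0, 0.0, 1.0]] [-0.03658689  0.          0.          0.          0.        ]
top 49.41635328685826 [[-0.005, -0.991, 0.13, 481.968], [-1.0, 0.008, 0.023, 21.099], [-0.024, -0.13, -0.991, 1099.642], [0.0, 0.0, 0.0, 1.0]] [-0.11698873  0.          0.          0.          0.        ]
wrist 60.31432903046718 [[-0.418, 0.872, 0.256, 197.206], [0.908, 0.4, 0.121, -597.84], [0.003, 0.283, -0.959, 373.184], [0.0, 0.0, 0.0, 1.0]] [-0.03008692  0.          0.          0.          0.        ]
{'t': 0.15, 'joint_positions': array([-8.80356318e-01,  3.85415828e-01,  6.94702270e-03, -3.55684595e-04,
       -1.19400294e+00, -2.58603236e-01]), 'joint_velocities': array([-0.00212401, -0.00125693,  0.00502522,  0.00119802,  0.00040658,
       -0.00021998]), 'effort': array([-1.39247444e-03, -3.92677474e+01,  1.88580680e+01,  4.18855906e+00,
       -3.41297542e-03, -4.89602940e-06]), 'ee_pos': array([ 261.4377317 , -567.24874266,  249.45347484]), 'tool_rot': array([ 5.39249027e-01,  8.42145924e-01,  4.13637480e-04, -7.46987475e-04]), 'force': array([0.84695702, 0.0865086 , 0.85026951]), 'ft_torque': array([ 0.02538441,  0.01887253, -0.00560471]), 'gripper_width': 1.0023262100603179}
```

View pics/scene0.png

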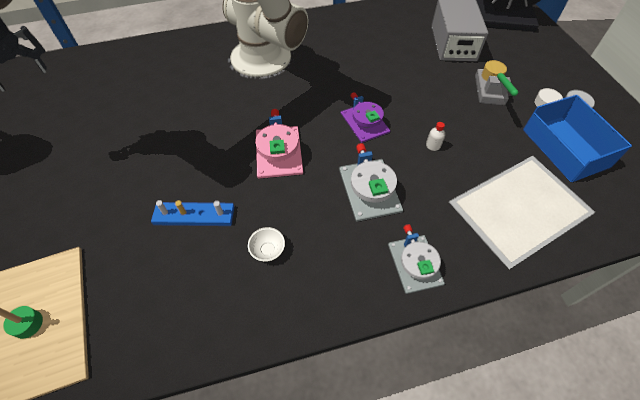

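View pics/top0.png

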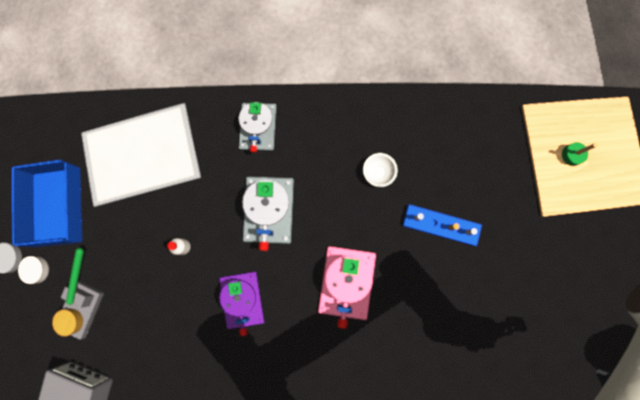

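View pics/wrist0.png

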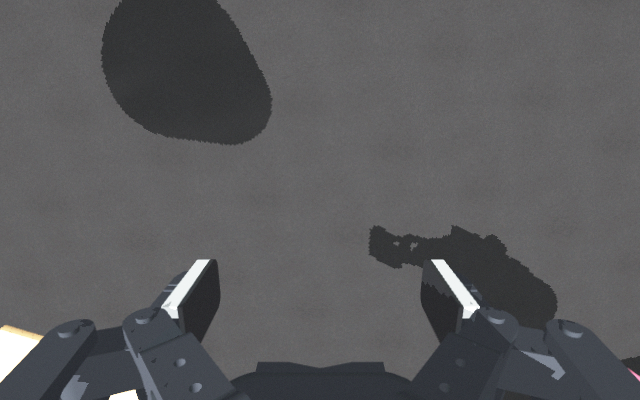

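The scene view shows the tray at (193,213), with the brass pin second from its left end at (180,207). The larger grey indexer is at (372,183), and in the top view at (267,210). A smaller grey one plus the pink and purple ones are decoys. I'll zoom in next.

```bash
python3 - <<'E'
from h import *
def crop(f,x0,y0,w,h,s):
    return cv2.resize(cv2.imread('pics/%s.png'%f)[y0:y0+h,x0:x0+w],None,fx=s,fy=s,interpolation=cv2.INTER_CUBIC)
a=np.hstack([crop('top0',400,200,90,50,4),crop('top0',230,170,75,85,4)[:200,:]]) if 0 else None
A=crop('top0',395,195,100,60,4);B=crop('top0',230,170,90,90,4)
C=crop('scene0',145,190,100,45,4);D=crop('scene0',330,135,90,90,4)
im=np.zeros((600,800,3),np.uint8)
im[:240,:400]=A;im[:360,400:760]=B; cv2.imwrite('pics/z1.png',im)
im=np.zeros((600,800,3),np.uint8)
im[:180,:400]=C;im[:360,400:760]=D; cv2.imwrite('pics/z2.png',im)
E
```

```text
(no output)
```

View pics/z1.png

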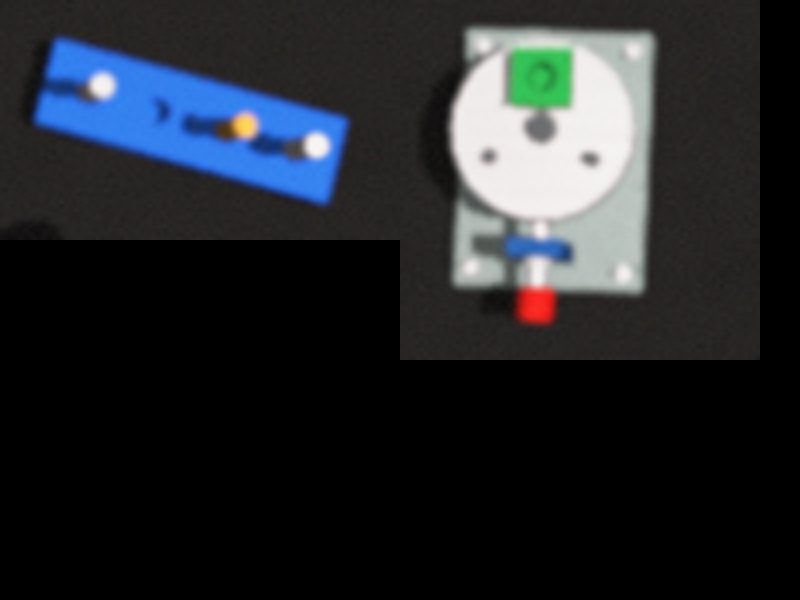

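View pics/z2.png

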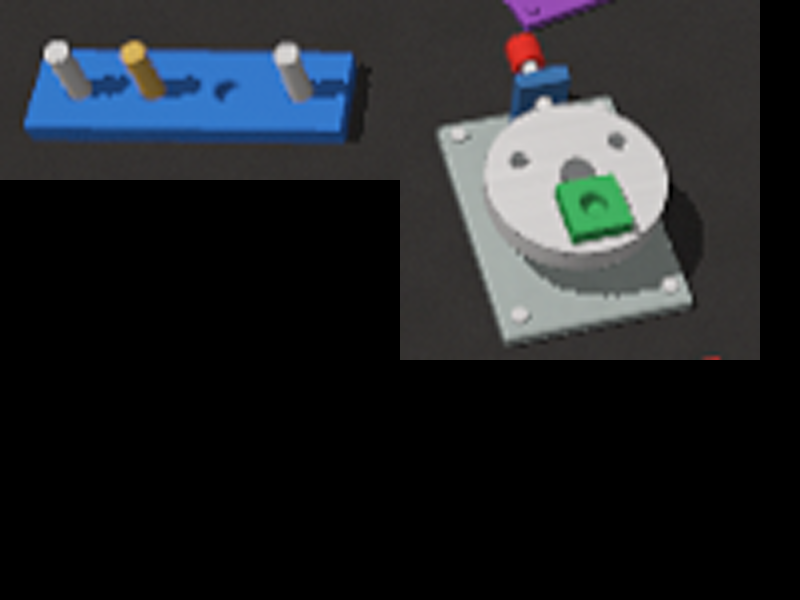

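```bash
python3 - <<'E'
from h import *
t=load('top0');s=load('scene0')
g=lambda d,x,y,z:print(np.round(atz(d,x,y,z),1))
def tr(l):
    A=[];b=[]
    for d,u,v in l:
        o,r=ray(d,u,v); r/=np.linalg.norm(r); M=np.eye(3)-np.outer(r,r); A.append(M);b.append(M@o)
    print('tri',np.round(np.linalg.lstsq(np.vstack(A),np.hstack(b),rcond=None)[0],1))
o=.4
print('pins T/S');
P={'brass':((456.2,226.5),(178.5,203),57),'sL':((474,231.5),(145+57/4,190+50/4),57),'sR':((420.5,216.5),(145+287/4,190+52/4),57),
'nest':((265.2,189.2),(330+194/4,135+203/4),78),'knob':((264,246.5),(330+124/4,135+52/4),58)}
for k,(a,b,z) in P.items():
    print(k);g(t,a[0]-o,a[1]-o,z);g(s,b[0]-o,b[1]-o,z);tr([(t,a[0]-o,a[1]-o),(s,b[0]-o,b[1]-o)])
print('base corners top z12')
for x,y in [(66,28),(254,33),(242,292),(52,286)]: g(t,230+x/4-o,170+y/4-o,12)
print('tray corners z16')
for x,y in [(54,38),(349,117),(328,204),(33,124)]: g(t,395+x/4-o,195+y/4-o,16)
# dial centre
g(t,230+140/4-o,170+130/4-o,65)
print(arm.tips_ahead)
E
```

```text
pins T/S
brass
[ 557.9 -292.    57. ]
[ 558.3 -291.8   57. ]
tri [ 558.  -292.    56.6]
sL
[ 545.3 -335.4   57. ]
[ 544.8 -335.4   57. ]
tri [ 545.3 -335.1   57.7]
sR
[ 583.  -205.7   57. ]
[ 582.4 -205.5   57. ]
tri [ 582.9 -205.5   57.8]
nest
[649.3 167.2  78. ]
[650.5 165.9  78. ]
tri [649.5 167.   76.2]
knob
[513.4 171.6  58. ]
[514.6 171.2  58. ]
tri [513.4 171.8  56.5]
base corners top z12
[692.3 225.3  12. ]
[687.7 104.5  12. ]
[523.3 111.7  12. ]
[527.4 231.6  12. ]
tray corners z16
[ 617.5 -185.3   16. ]
[ 565.9 -371.6   16. ]
[ 511.4 -355.5   16. ]
[ 563.5 -170.4   16. ]
[618.9 169.2  65. ]
19.0
```

```bash
cat > plan.py <<'E'
import sys,numpy as np
from plant import arm
# usage: plan.py cx cy cz cyaw  tx ty tz tyaw   (world, deg) commanded -> target
c=list(map(float,sys.argv[1:5]));t=list(map(float,sys.argv[5:9]))
a=np.radians(c[3]);d=np.array(t[:3])-c[:3]
print('tool shift m',np.round([d@[np.cos(a),np.sin(a),0],d@[np.sin(a),-np.cos(a),0],-d[2]],1),'turn',round(-np.radians(t[3]-c[3]),4))
E
python3 plan.py 261.6 -567.6 250.3 114.7 558 -292 180 163.9
```

```text
tool shift m [126.5 384.4  70.3] turn -0.8587
```

carry_out:
  commands:
    - [[0.085, 0.006, 0.018, 0.003, -0.05], [0.085, 0.016, 0.05, 0.009, -0.12], [0.085, 0.027, 0.082, 0.015, -0.2], [0.085, 0.038, 0.115, 0.021, -0.28], [0.085, 0.049, 0.149, 0.027, -0.36], [0.085, 0.06, 0.182, 0.033, -0.44], [0.085, 0.071, 0.216, 0.039, -0.52], [0.085, 0.082, 0.249, 0.045, -0.6], [0.085, 0.094, 0.285, 0.052, -0.68], [0.085, 0.106, 0.321, 0.058, -0.76], [0.085, 0.117, 0.355, 0.065, -0.82], [0.085, 0.1265, 0.3844, 0.0703, -0.8587]]

```text
t: 1.15
ee_pos: [559.0, -289.8, 179.1]
tool_rot: [0.138, 0.99, 0.0, -0.0]
force: [0.1, -0.2, 0.7]
gripper_width: 0.999
```

```bash
sleep 0;python3 - <<'E'
from h import *
s=arm.read_state();print(s['t'],s['ee_pos'],s['tool_rot'],s['joint_velocities'].round(2))
d=grab('wrist','w1');s=arm.read_state();print(s['ee_pos'])
print(proj(d,[[558,-292,57],[558,-292,16]]))
E
```

```text
1.15 [ 558.97762008 -289.80447527  179.08873643] [ 1.37883968e-01  9.90448253e-01  1.79753556e-04 -4.87006136e-04] [ 0.5   0.24  0.23  0.01  0.01 -0.06]
[ 562.23824558 -286.95243011  177.77928894]
[[321.65566317 197.84418895]
 [321.39590049 184.81588345]]
```

View pics/w1.png

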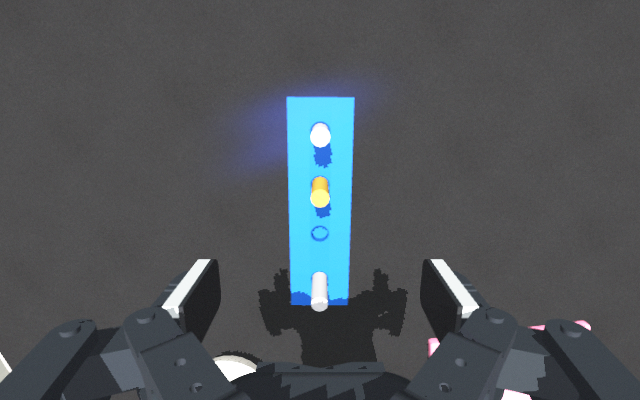

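The brass pin's top is at (320,198), and my estimate projects to (321.7,197.8), so they agree. Descending.

carry_out:
  commands:
    - [[0.085, 0, 0, 0, 0], [0.085, 0, 0, 0, 0], [0.085, 0, 0, 0.005, 0], [0.085, 0, 0, 0.02, 0], [0.085, 0, 0, 0.04, 0], [0.085, 0, 0, 0.06, 0], [0.085, 0, 0, 0.08, 0], [0.085, 0, 0, 0.095, 0], [0.085, 0, 0, 0.1, 0], [0.085, 0, 0, 0.1, 0], [0.085, 0, 0, 0.1, 0], [0.085, 0, 0, 0.1, 0]]

```text
t: 2.2
ee_pos: [558.3, -292.6, 81.4]
tool_rot: [0.14, 0.99, -0.0, 0.001]
force: [0.1, 0.1, 0.6]
gripper_width: 0.996
```

```bash
python3 - <<'E'
from h import *
d=grab('wrist','w2');s=arm.read_state();print(s['ee_pos'],s['tool_rot'])
print(proj(d,[[558,-292,57],[558,-292,16]]))
E
```

```text
[ 558.39043433 -292.42870798   81.49724968] [ 1.39869687e-01  9.90168965e-01 -2.43233056e-04  1.35369990e-03]
[[323.21578524 259.77377526]
 [322.78212743 228.7628604 ]]
```

View pics/w2.png

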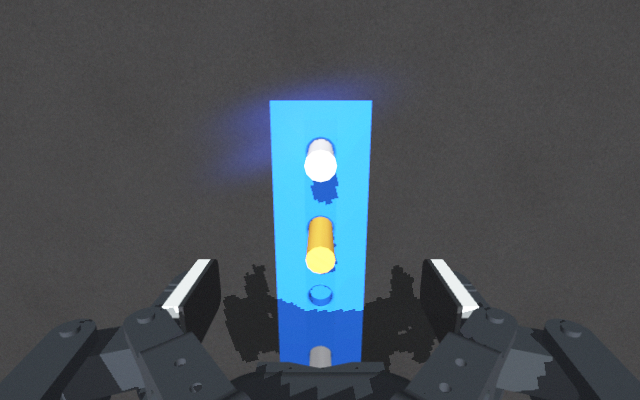

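The pin is centred between the pads at (320,260). Next I lower, then close.

carry_out:
  commands:
    - [[0.085, 0, 0, 0.008, 0], [0.085, 0, 0, 0.018, 0], [0.085, 0, 0, 0.028, 0], [0.085, 0, 0, 0.036, 0], [0.085, 0, 0, 0.038, 0], [0.085, 0, 0, 0.038, 0], [0.085, 0, 0, 0.038, 0], [0.06, 0, 0, 0.038, 0], [0.04, 0, 0, 0.038, 0], [0.02, 0, 0, 0.038, 0], [0.008, 0, 0, 0.038, 0], [0.008, 0, 0, 0.038, 0]]
  grip_force: 50

```text
t: 3.25
ee_pos: [557.8, -291.9, 42.3]
tool_rot: [0.14, 0.99, -0.0, 0.0]
force: [-0.4, 1.1, -1.1]
gripper_width: 0.296
```

carry_out:
  commands:
    - [[0.008, 0, 0, 0, 0], [0.008, 0, 0, 0, 0], [0.008, 0, 0, 0, 0], [0.008, 0, 0, 0, 0], [0.008, 0, 0, 0, 0]]

```text
t: 3.67
ee_pos: [558.1, -292.0, 42.3]
tool_rot: [0.14, 0.99, -0.0, 0.0]
force: [0.3, -0.4, 1.5]
gripper_width: 0.149
```

carry_out:
  commands:
    - [[0.008, 0, 0, 0, 0], [0.008, 0, 0, 0, 0], [0.008, 0, 0, -0.005, 0], [0.008, 0, 0, -0.015, 0], [0.008, 0, 0, -0.03, 0], [0.008, 0, 0, -0.05, 0], [0.008, 0, 0, -0.07, 0], [0.008, 0, 0, -0.09, 0], [0.008, 0, 0, -0.11, 0], [0.008, 0, 0, -0.128, 0], [0.008, 0, 0, -0.138, 0], [0.008, 0, 0, -0.138, 0]]

```text
t: 4.67
ee_pos: [558.5, -292.2, 183.1]
tool_rot: [0.14, 0.99, -0.0, 0.002]
force: [1.1, 0.0, 0.0]
gripper_width: 0.147
```

```bash
python3 - <<'E'
from h import *
d=grab('wrist','w3');s=arm.read_state();print(s['ee_pos'],s['tool_rot'],s['gripper_width'])
E
python3 plan.py 558 -292 180 163.9  649.5 166.8 180 87.8
```

```text
[ 557.73383678 -291.7354122   181.09882565] [1.39808593e-01 9.90178213e-01 1.27093707e-04 8.04203087e-04] 0.1517061134486879
tool shift m [ 39.3 466.2  -0. ] turn 1.3282
```

View pics/w3.png

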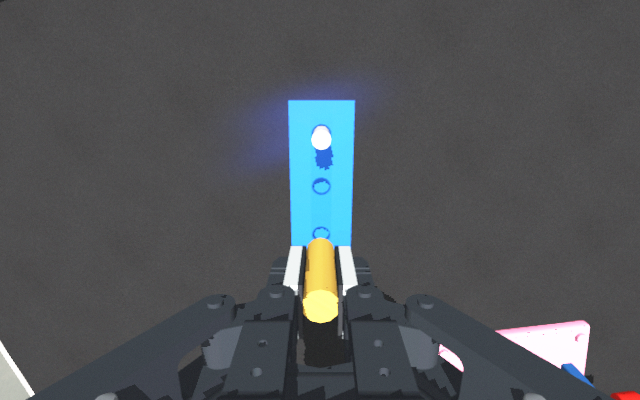

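The pin is held upright at (320,305 to 240). On to the nest.

carry_out:
  commands:
    - [[0.008, 0.001, 0.007, 0, 0.02], [0.008, 0.002, 0.023, 0, 0.06], [0.008, 0.004, 0.046, 0, 0.13], [0.008, 0.006, 0.071, 0, 0.2], [0.008, 0.008, 0.096, 0, 0.27], [0.008, 0.01, 0.121, 0, 0.34], [0.008, 0.012, 0.146, 0, 0.41], [0.008, 0.014, 0.171, 0, 0.48], [0.008, 0.016, 0.195, 0, 0.55], [0.008, 0.018, 0.215, 0, 0.61], [0.008, 0.0195, 0.23, 0, 0.655], [0.008, 0.02, 0.235, 0, 0.67]]

```text
t: 5.72
ee_pos: [602.8, -58.5, 178.1]
tool_rot: [0.457, 0.889, -0.001, -0.002]
force: [0.7, -1.0, -1.3]
gripper_width: 0.15
```

```bash
python3 - <<'E'
import numpy as np,os
a=np.radians(163.9);p=np.array([558,-292.])+20*np.array([np.cos(a),np.sin(a)])+235*np.array([np.sin(a),-np.cos(a)])
y=163.9-np.degrees(.67);print(p,y)
os.system(f"python3 plan.py {p[0]} {p[1]} 180 {y} 649.5 166.8 180 87.8")
E
```

```text
tool shift m [158.7 169.2  -0. ] turn 0.6582
[603.95336044 -60.67060571] 125.51182772623486
```

carry_out:
  commands:
    - [[0.008, 0.006, 0.006, 0, 0.02], [0.008, 0.018, 0.019, 0, 0.07], [0.008, 0.034, 0.036, 0, 0.14], [0.008, 0.052, 0.055, 0, 0.21], [0.008, 0.07, 0.075, 0, 0.29], [0.008, 0.089, 0.095, 0, 0.37], [0.008, 0.107, 0.114, 0, 0.45], [0.008, 0.125, 0.133, 0, 0.52], [0.008, 0.14, 0.149, 0, 0.58], [0.008, 0.151, 0.161, 0, 0.63], [0.008, 0.157, 0.1675, 0, 0.652], [0.008, 0.1587, 0.1692, 0, 0.6582]]

```text
t: 6.72
ee_pos: [648.5, 167.8, 178.2]
tool_rot: [0.72, 0.694, -0.001, -0.001]
force: [-0.0, -0.6, -1.4]
gripper_width: 0.145
```

carry_out:
  commands:
    - [[0.008, 0, 0, 0, 0], [0.008, 0, 0, 0, 0], [0.008, 0, 0, 0.006, 0], [0.008, 0, 0, 0.016, 0], [0.008, 0, 0, 0.028, 0], [0.008, 0, 0, 0.037, 0], [0.008, 0, 0, 0.04, 0], [0.008, 0, 0, 0.04, 0], [0.008, 0, 0, 0.04, 0], [0.008, 0, 0, 0.04, 0]]

```text
t: 7.55
ee_pos: [649.3, 167.1, 140.5]
tool_rot: [0.72, 0.694, 0.0, 0.0]
force: [-0.1, -0.0, -1.0]
gripper_width: 0.15
```

```bash
python3 - <<'E'
from h import *
for n in ['wrist','scene','top']: d=grab(n,n[0]+'4')
s=arm.read_state();print(s['ee_pos'],s['tool_rot'],s['gripper_width'])
d=load('w4');p=np.array(s['ee_pos'])
print(proj(d,[649.5,166.8,78]))
def crop(f,x0,y0,w,h,s):
    return cv2.resize(cv2.imread('pics/%s.png'%f)[y0:y0+h,x0:x0+w],None,fx=s,fy=s,interpolation=cv2.INTER_CUBIC)
im=np.zeros((400,800,3),np.uint8)
im[:,:400]=crop('s4',330,120,100,100,4);im[:,400:]=crop('t4',220,150,100,100,4);cv2.imwrite('pics/z4.png',im)
E
```

```text
[649.24404717 167.21440339 140.71787019] [7.20260340e-01 6.93703527e-01 6.42734502e-04 2.16908017e-04] 0.14782942707430405
[[319.72532911 228.52979448]]
```

View pics/w4.png

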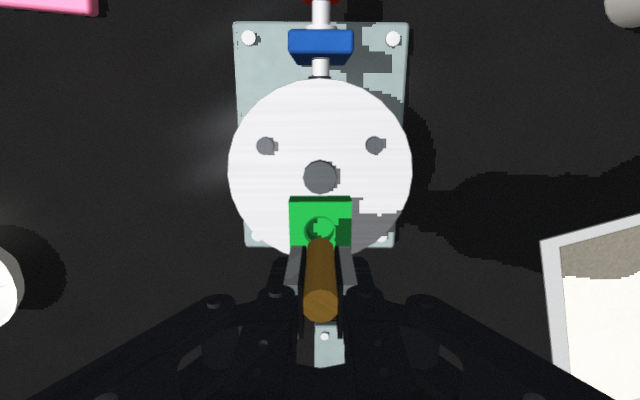

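View pics/z4.png

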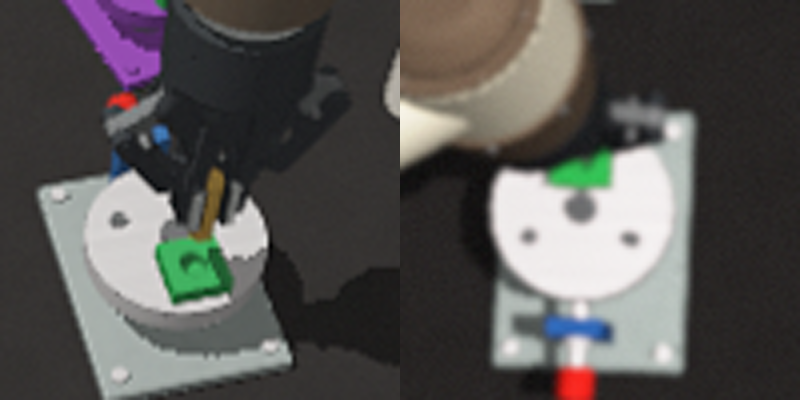

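The hole is at (320.5,228) in the wrist image against a projected (319.7,228.5). I'll zoom to refine it.

```bash
python3 - <<'E'
from h import *
d=load('w4');im=cv2.imread('pics/w4.png')[190:330,280:360]
# circle overlays
o=cv2.resize(im,None,fx=7,fy=4.2 if 0 else 7,interpolation=cv2.INTER_CUBIC)
th=np.linspace(0,2*np.pi,40)
for r,c in ((8,(0,0,255)),(9,(255,255,255))):
    P=np.c_[649.5+r*np.cos(th),166.8+r*np.sin(th),0*th+78]
    q=((proj(d,P)-[280,190]+.5)*7).astype(int)
    cv2.polylines(o,[q.reshape(-1,1,2)],True,c,1)
cv2.imwrite('pics/z5.png',o[:420])
E
```

```text
(no output)
```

View pics/z5.png

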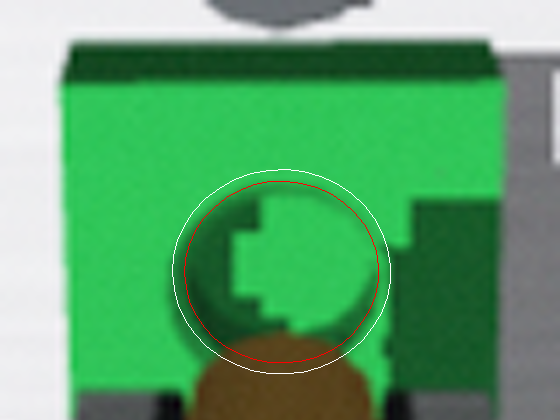

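carry_out:
  commands:
    - [[0.008, 0, 0.0006, 0.004, 0], [0.008, 0, 0.0006, 0.01, 0], [0.008, 0, 0.0006, 0.016, 0], [0.008, 0, 0.0006, 0.021, 0], [0.008, 0, 0.0006, 0.024, 0], [0.008, 0, 0.0006, 0.026, 0], [0.008, 0, 0.0006, 0.028, 0], [0.008, 0, 0.0006, 0.03, 0], [0.008, 0, 0.0006, 0.03, 0], [0.008, 0, 0.0006, 0.03, 0]]

```text
t: 8.53
ee_pos: [649.6, 167.0, 110.0]
tool_rot: [0.72, 0.694, 0.0, 0.0]
force: [-0.2, 0.3, -0.1]
gripper_width: 0.149
```

carry_out:
  commands:
    - [[0.008, 0, 0, 0.001, 0], [0.008, 0, 0, 0.002, 0], [0.008, 0, 0, 0.003, 0], [0.008, 0, 0, 0.004, 0], [0.008, 0, 0, 0.005, 0], [0.008, 0, 0, 0.006, 0], [0.008, 0, 0, 0.006, 0]]

```text
t: 9.12
ee_pos: [649.4, 166.9, 103.7]
tool_rot: [0.72, 0.694, -0.0, -0.0]
force: [0.4, 0.4, -0.4]
gripper_width: 0.147
```

carry_out:
  commands:
    - [[0.008, 0, 0, 0.0005, 0], [0.008, 0, 0, 0.001, 0], [0.008, 0, 0, 0.0015, 0], [0.008, 0, 0, 0.0015, 0]]

```text
t: 9.45
ee_pos: [649.7, 167.0, 103.3]
tool_rot: [0.72, 0.694, 0.0, 0.0]
force: [-1.1, -0.1, 4.1]
gripper_width: 0.142
```

The pin has bottomed, with 4 N at the expected height. Releasing.

carry_out:
  commands:
    - [[0.02, 0, 0, 0, 0], [0.03, 0, 0, 0, 0], [0.045, 0, 0, 0, 0], [0.06, 0, 0, 0, 0], [0.07, 0, 0, 0, 0], [0.085, 0, 0, 0, 0], [0.085, 0, 0, 0, 0], [0.085, 0, 0, 0, 0], [0.085, 0, 0, 0, 0]]

```text
t: 10.2
ee_pos: [649.5, 166.9, 102.5]
tool_rot: [0.72, 0.694, -0.0, -0.0]
force: [0.4, -1.0, -0.1]
gripper_width: 0.998
```

carry_out:
  commands:
    - [[0.085, 0, 0, -0.005, 0], [0.085, 0, 0, -0.018, 0], [0.085, 0, 0, -0.035, 0], [0.085, 0, 0, -0.055, 0], [0.085, 0, 0, -0.07, 0], [0.085, 0, 0, -0.08, 0], [0.085, 0, 0, -0.08, 0], [0.085, 0, 0, -0.08, 0]]

```text
t: 10.87
ee_pos: [649.4, 167.1, 182.8]
tool_rot: [0.72, 0.694, 0.0, -0.0]
force: [-0.3, -0.4, -1.2]
gripper_width: 0.994
```

```bash
python3 - <<'E'
from h import *
for n in ['wrist','scene']: d=grab(n,n[0]+'6')
s=arm.read_state();print(s['ee_pos'],s['tool_rot'],s['gripper_width'])
d=load('s6');print(proj(d,[[649.8,166.8,118],[649.8,166.8,78]]))
d=load('w6');print(proj(d,[[649.8,166.8,118],[649.8,166.8,78],[513.5,171.7,66]]))
im=cv2.resize(cv2.imread('pics/s6.png')[120:220,330:430],None,fx=5,fy=5,interpolation=cv2.INTER_CUBIC);cv2.imwrite('pics/z6.png',im)
E
```

```text
[648.79890904 166.78635224 181.17329435] [ 7.20412077e-01  6.93545225e-01 -1.05740796e-03 -5.84879088e-04] 0.993064593731211
[[380.55399586 174.7240935 ]
 [378.35995127 185.01769678]]
[[319.83889318 227.52131898]
 [319.76334792 207.13303262]
 [319.2336079   -7.37183806]]
```

View pics/w6.png

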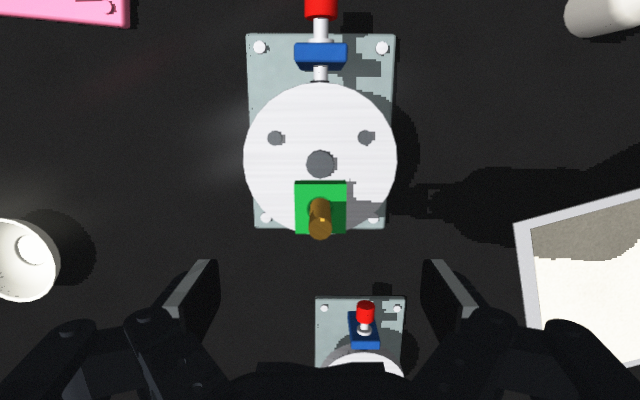

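View pics/z6.png

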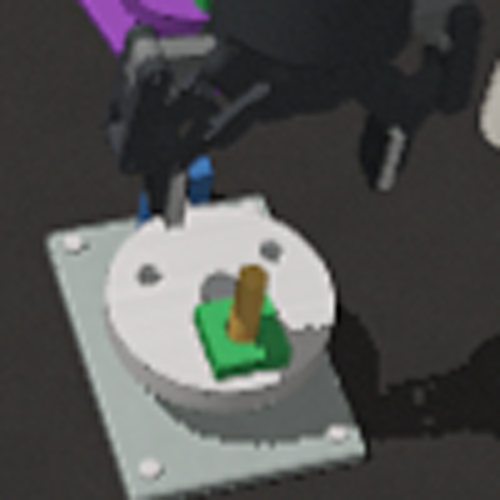

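The pin stands home: its top at (380.6,173.6) in the scene view matches the predicted (380.6,174.7). Now to the knob.

```bash
python3 plan.py 650.1 166.8 182.5 87.8 514 171.8 140 87.8
```

```text
tool shift m [  -0.2 -136.2   42.5] turn -0.0
```

carry_out:
  commands:
    - [[0.085, 0, -0.006, 0, 0], [0.085, 0, -0.02, 0, 0], [0.085, 0, -0.04, 0, 0], [0.085, 0, -0.065, 0, 0], [0.085, 0, -0.09, 0, 0], [0.085, 0, -0.112, 0.01, 0], [0.085, 0, -0.128, 0.025, 0], [0.085, 0, -0.135, 0.038, 0], [0.085, -0.0002, -0.1362, 0.0425, 0], [0.085, -0.0002, -0.1362, 0.0425, 0], [0.085, -0.0002, -0.1362, 0.0425, 0], [0.085, -0.0002, -0.1362, 0.0425, 0]]

```text
t: 11.97
ee_pos: [514.5, 172.2, 140.5]
tool_rot: [0.72, 0.694, 0.001, 0.0]
force: [0.2, 0.4, -0.5]
gripper_width: 0.993
```

```bash
python3 - <<'E'
from h import *
d=grab('wrist','w7')
s=arm.read_state();print(s['ee_pos'],s['gripper_width'])
print(proj(d,[[514,171.8,66],[524,171.4,66],[504,172.2,66]]))
E
```

```text
[514.46893409 172.23297064 140.57225764] 0.9964986248406488
[[319.51226272 220.44449577]
 [319.48570429 235.69693506]
 [319.53961425 204.76719335]]
```

View pics/w7.png

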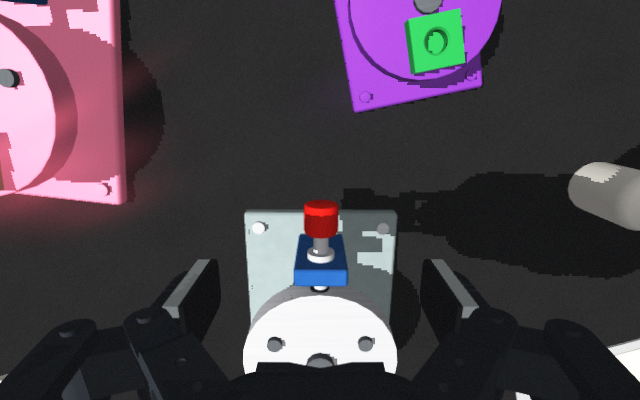

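The knob spans rows 202 to 237 around column 320, as predicted. Descending and pinching.

carry_out:
  commands:
    - [[0.085, 0, 0, 0.005, 0], [0.085, 0, 0, 0.018, 0], [0.085, 0, 0, 0.035, 0], [0.085, 0, 0, 0.053, 0], [0.085, 0, 0, 0.07, 0], [0.085, 0, 0, 0.081, 0], [0.085, 0, 0, 0.085, 0], [0.085, 0, 0, 0.085, 0], [0.085, 0, 0, 0.085, 0], [0.06, 0, 0, 0.085, 0], [0.04, 0, 0, 0.085, 0], [0.03, 0, 0, 0.085, 0]]
  grip_force: 60

```text
t: 13.02
ee_pos: [513.8, 172.2, 55.8]
tool_rot: [0.72, 0.694, 0.001, 0.0]
force: [0.0, 0.9, 0.5]
gripper_width: 0.602
```

carry_out:
  commands:
    - [[0.014, 0, 0, 0, 0], [0.014, 0, 0, 0, 0], [0.014, 0, 0, 0, 0], [0.014, 0, 0, 0, 0], [0.014, 0, 0, 0, 0], [0.014, 0, 0, 0, 0], [0.014, 0, 0, 0, 0], [0.014, 0, 0, 0, 0]]

```text
t: 13.68
ee_pos: [513.6, 172.5, 55.5]
tool_rot: [0.72, 0.694, 0.001, -0.0]
force: [-2.8, 4.5, 4.9]
gripper_width: 0.236
```

```bash
python3 - <<'E'
from h import *
d=grab('wrist','w8')
s=arm.read_state();print(s['ee_pos'],s['force'],s['gripper_width'])
E
```

```text
[513.59737452 172.51268814  55.51891892] [-3.18722636  4.12909585  5.66564357] 0.23567337284021495
```

View pics/w8.png

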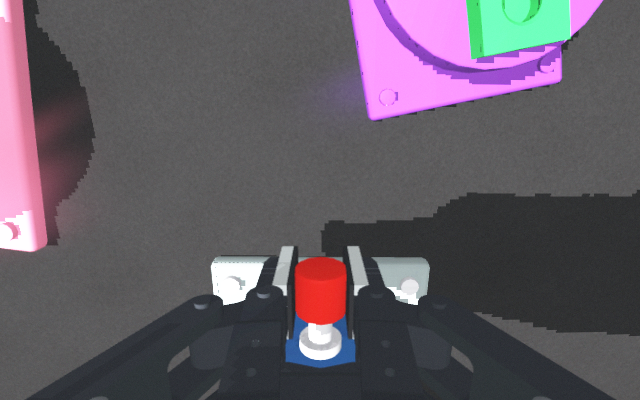

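The knob is pinched. Pulling back along tool −y.

carry_out:
  commands:
    - [[0.014, 0, -0.001, 0, 0], [0.014, 0, -0.003, 0, 0], [0.014, 0, -0.006, 0, 0], [0.014, 0, -0.009, 0, 0], [0.014, 0, -0.012, 0, 0], [0.014, 0, -0.015, 0, 0], [0.014, 0, -0.018, 0, 0], [0.014, 0, -0.021, 0, 0], [0.014, 0, -0.023, 0, 0], [0.014, 0, -0.024, 0, 0], [0.014, 0, -0.025, 0, 0], [0.014, 0, -0.025, 0, 0]]
  grip_force: 80

```text
t: 14.73
ee_pos: [491.5, 173.7, 55.7]
tool_rot: [0.72, 0.694, 0.003, 0.001]
force: [7.7, -0.6, -0.5]
gripper_width: 0.228
```

carry_out:
  commands:
    - [[0.014, 0, 0, 0, 0], [0.014, 0, 0, 0, 0], [0.014, 0, 0, 0, 0], [0.014, 0, 0, 0, 0]]

```text
t: 15.07
ee_pos: [491.6, 173.7, 55.7]
tool_rot: [0.72, 0.694, 0.003, 0.001]
force: [7.6, -1.0, 0.1]
gripper_width: 0.232
```

carry_out:
  commands:
    - [[0.014, 0, -0.001, 0, 0], [0.014, 0, -0.002, 0, 0], [0.014, 0, -0.003, 0, 0], [0.014, 0, -0.004, 0, 0], [0.014, 0, -0.004, 0, 0], [0.014, 0, -0.004, 0, 0]]

```text
t: 15.57
ee_pos: [489.4, 173.9, 55.8]
tool_rot: [0.72, 0.694, 0.005, 0.002]
force: [15.1, -4.1, -3.3]
gripper_width: 0.225
```

carry_out:
  commands:
    - [[0.014, 0, -0.001, 0, 0], [0.014, 0, -0.002, 0, 0], [0.014, 0, -0.002, 0, 0], [0.014, 0, -0.002, 0, 0]]

```text
t: 15.9
ee_pos: [489.3, 174.1, 55.9]
tool_rot: [0.72, 0.694, 0.006, 0.003]
force: [21.3, -6.9, -8.5]
gripper_width: 0.224
```

```bash
python3 - <<'E'
from h import *
for n in ['wrist','scene','top']: d=grab(n,n[0]+'9')
s=arm.read_state();print(s['t'],s['ee_pos'],s['force'],s['gripper_width'])
def crop(f,x0,y0,w,h,s):
    return cv2.resize(cv2.imread('pics/%s.png'%f)[y0:y0+h,x0:x0+w],None,fx=s,fy=s,interpolation=cv2.INTER_CUBIC)
im=np.zeros((400,800,3),np.uint8)
im[:,:400]=crop('s9',330,130,100,100,4);im[:,400:]=crop('t9',215,165,100,100,4);cv2.imwrite('pics/z9.png',im)
E
```

```text
16.05 [489.26794466 174.03630163  55.90146042] [19.94588713 -7.13620546 -8.74469376] 0.2294132297748692
```

View pics/w9.png

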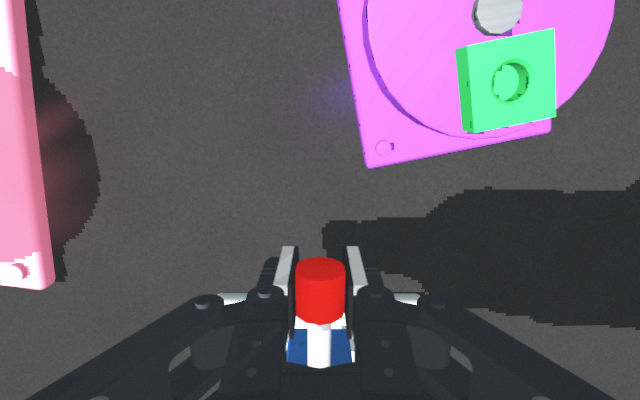

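View pics/z9.png

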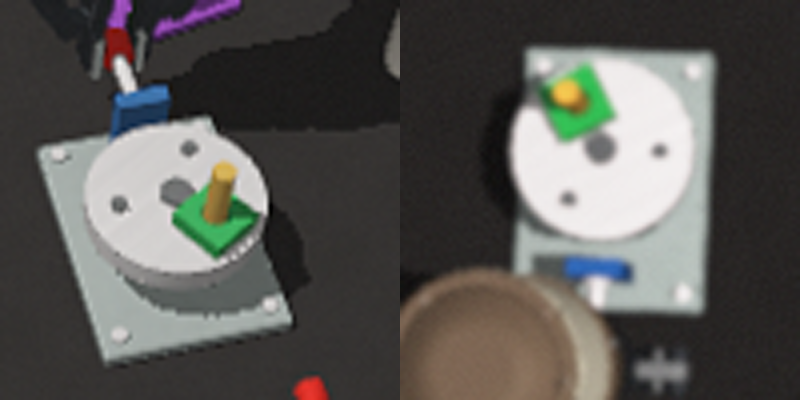

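The knob sits in the same place between the pads, so it did not slip, and a clear stop is felt. I'll check the dial angle and a settled state.

carry_out:
  commands:
    - [[0.014, 0, 0, 0, 0], [0.014, 0, 0, 0, 0], [0.014, 0, 0, 0, 0], [0.014, 0, 0, 0, 0], [0.014, 0, 0, 0, 0], [0.014, 0, 0, 0, 0]]

```text
t: 16.55
ee_pos: [489.3, 174.1, 55.9]
tool_rot: [0.72, 0.694, 0.006, 0.003]
force: [22.1, -6.4, -9.3]
gripper_width: 0.228
```

```bash
python3 - <<'E'
from h import *
d=grab('top','t10');grab('scene','s10');s=arm.read_state();print(s['t'],s['ee_pos'],s['force'],s['gripper_width'])
print(np.abs(load('t10')['color'][165:240,215:300].astype(int)-load('t9')['color'][165:240,215:300]).mean())
a=np.radians(-2.2);c=np.array([649.8,166.8])-30*np.array([np.cos(a),np.sin(a)])
for th in (0.4,0.52,.6):
    p=c+30*np.array([np.cos(a+th),np.sin(a+th)])
    print(th,proj(d,[*p,118]),proj(load('s10'),[*p,118]))
im=d['color'];cv2.imwrite('pics/z10.png',cv2.resize(im[165:265,215:315,::-1],None,fx=5,fy=5))
h=cv2.cvtColor(im,cv2.COLOR_RGB2HSV);
for n,i in(('t',im),('s',load('s10')['color'])):
    h=cv2.cvtColor(i,cv2.COLOR_RGB2HSV);m=cv2.inRange(h,(12,100,120),(28,255,255));x=(215,165,315,265) if n=='t' else (330,130,430,230)
    ys,xs=np.nonzero(m[x[1]:x[3],x[0]:x[2]]);print(n,xs.mean()+x[0],ys.mean()+x[1],ys.min()+x[1],len(xs))
E
```

```text
16.65 [489.28897913 174.05510364  55.90152266] [21.01055192 -7.71371488 -9.05340407] 0.22846819967262263
1.3860392156862744
0.4 [[257.4589635  186.67158193]] [[385.15761628 172.94179633]]
0.52 [[256.03483424 187.31642467]] [[386.28689718 172.12667944]]
0.6 [[255.13075863 187.83766145]] [[386.95876404 171.52203414]]
t 256.8048780487805 188.4878048780488 185 41
s 383.9672131147541 177.19672131147541 171 61
```

The dial is at its stop: the pin top at about (386,172.5) in the scene view matches 0.52 rad, and it is no longer moving. Handing in.

```bash
python3 -c "
from plant import arm
print(arm.finish_job())"
```

```text
the job is handed in; nothing more can be done
None
```

I stood the brass pin fully home in the green nest of the larger grey indexer and let go of it. Then I pinched the red knob and pulled it straight back to its stop. I handed the job in at about 16.7 s, still holding it there.

- **Pin:** it bottomed in the nest with about 4 N at the expected height. After release, its top in the scene camera was within about 1 px of the predicted home position.
- **Plunger:** the TCP moved about 24 mm from the grip, and the pull force rose from 8 N to about 21 N at the stop. The knob did not slip in the fingers.
- **Dial:** it swung to the next station. In the scene view the pin top matched 0.52 rad to within a pixel. The top view fitted less exactly, about 0.4 to 0.5 rad, because the pin's side is included in that measurement. The dial looked still between the last two pictures.

I never touched the steel pins, squeeze bottle or dish, though I did not measure them again at the end. None of my checks failed. A small sideways force of about 7 N and a vertical force of about 9 N on the knob remained while holding, well below the limits.

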